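# Dry-fit a card farm kit on its base cards

## Robot

A 6-joint arm with a two-finger parallel gripper is mounted at the origin on the work surface. World frame = base frame: x ahead of the robot, y to its left, z up, the work surface at z = 0. Lengths are in m, angles in rad, forces in N, time in s.
With the tool pointing down it reaches from about 0.25 to 0.775 m from the base axis. Payload 4 kg.
Tool frame: the origin (TCP) lies between the finger pads; the fingertips stand 22 mm ahead of it and the grasp point (between the pads) lies 3 mm ahead of it; z points along the fingers, y is the line along which they close (so a half turn about z gives the same grasp; the last joint's range is limited). The gripper opens to 85 mm and grips with 20 to 120 N. Pads are 22 mm wide; open, the fingers measure 114 mm over their backs; the gripper's body (76 mm by 85 mm) begins 54 mm behind the grasp point. The pads swing forward as they close: fully open they stand 13 mm farther back than shut.
Start: joints at [-0.103, 0.087, 1.371, -0, 1.684, -0.103], TCP at [0.55, -0, 0.217] pointing down, gripper open.
Joint ranges: [-3.1, 3.1], [-0.76, 2.03], [0.27, 2.55], [-1.08, 4.22], [0.17, 2.65], [-2.57, 2.57]. Speed limits (rad/s): [2.79, 2.79, 3.14, 3.14, 3.14, 3.14].

## Interface

Orientations are given as a unit quaternion [w, x, y, z].
In Python, from station import arm gives the robot as it stands. The module is installed in compiled form; this text tells all that it offers.
- The arm moves only by the tool move_arm, never from a script. Its argument "plan" is a list of rows, each an object of numbers: "tx", "ty", "tz": the shift along the tool's x, y, z in m; "ax", "ay", "az": the turn, a rotation vector about the tool's x, y, z in rad; "jaw": the finger opening in m, from 0 to 0.0854. In form: [{"tx": .., "ty": .., "tz": .., "ax": .., "ay": .., "az": .., "jaw": ..}, ...]. A call has 1 to 8 rows; each row is the pose to reach, as a shift and turn from the pose commanded when the call began, along the tool's axes at that moment; what a row does not reach only later rows make up. A row lasts 1/8 s, in which the tool goes at most 62.5 mm and 10.7 degrees, less where a joint would pass 70% of its speed; a pose out of reach is approached as far as the arm can. A call with a gripper value outside its range is refused whole. The fingers move at their own pace and stop on an object; "force" is the grip in N (left out, the last holds). Time passes only in rows, so rows that repeat a pose let the fingers close. It gives the time, the measured TCP pose, the force, the opening and the grip force at its end, in the units of the state.
- arm.get_obs(): the state, without advancing time (a new reading comes with each control period).
- arm.grab_frame(name): name is "scene" or "side" or "wrist"; returns a dict with "img" (384x512x3 uint8, red, green, blue), "fx", "fy", "cx", "cy" (pixels), "origin" and "orientation" of the camera in the world; the wrist camera has in their place "tool_from_camera" (4x4, takes a point from camera to tool coordinates, whose origin is the TCP and whose axes are the flange's). Camera axes: x right, y up, looking along -z (the intrinsics and any distortion apply to the point x, -y, -z); pixel columns grow to the right and rows downward; lengths in m; the calibration is good to about 2 mm. A picture is of the moment at which its call begins: read the wrist's pose just before it. There is no depth.
- arm.finish_job(): hands the job in; it is judged then, once.
The state is a dict: "clock": time; "joint_positions": joint angles; "joint_vel": joint speeds; "joint_efforts": joint torques, N m; "tcp_pos": TCP position; "eef_rot": TCP orientation; "contact_force": force on the tool from outside, world axes, zero at the start; "ft_torque": the same for the moment, N m; "grip_width": finger opening in m; "grip_force": force on a finger pad.
Only numpy, scipy, OpenCV 4.12 (cv2) and the standard library are available. Lean on these libraries where they do the work, as an engineer would, in place of code of your own. Each camera call takes 0.05 s, during which the arm holds its last target. There are 200 camera calls.

## Task

Dry-fit the bare-card farm kit: one after another, set each of the four unpainted brown-card buildings (L-shaped farmhouse, long barn, square granary with its porch, round silo) upright on the grey base card marked with its own footprint, turned so that it fills the marked outline squarely. Set them down gently, do not drop or tip any, and leave the painted red-roofed house and the white pot where they stand.

Things in the scene. Friction and masses are not known exactly. Their poses are not given: they have to be found in the camera images.
- farmhouse: Loose bare brown-card L-shaped farmhouse with chimney, 28-56 g. Main block x -18..18, y -40..40 mm, ridge along y at 48 mm (chimney 55); a wing at y 12..40 stands forward to x = -44. Flat walls 30 mm high, no eaves. Origin: underside, centre of the main block (not of the L); z up, front -x. Can be gripped across the block's 36 mm at y -40..5, clear of the wing.
- farmhouse_base: Fixed dark grey base card, 92 by 100 mm (x by y), 3 mm thick, with one L-shaped footprint marked in pale cream with a dark outline and a tan path from it to the card's front (-x) edge. Origin: centre of the card's underside, z up. The farmhouse fills it with its origin at x 20, y 0, z 3 mm in this frame, axes along the card's (wing to the front).
- barn: Loose bare brown-card barn, a plain long rectangle 42 mm in x by 88 mm in y, 32-63 g, flat walls 30 mm high, no eaves, darker gable roof with its ridge along y at 51 mm. The same double doors on both long sides: either way round is the same. Origin: centre of the underside, z up.
- barn_base: Fixed dark grey base card, 88 by 104 mm (x by y), 3 mm thick, with one long 42 by 88 mm footprint marked in pale cream with a dark outline and a tan path from it to the card's front (-x) edge. Origin: centre of the card's underside, z up. Long side along y; the barn's origin belongs at x 15, y 0, z 3 mm in this frame, its x axis along the card's x, either way.
- granary: Loose bare brown-card granary: square tower 42 by 42 mm, 21-42 g, flat walls 38 mm high, darker crossed gable roofs (four gables) to 59 mm; a porch 22 mm wide (y -11..11) and 25 mm high stands forward from the front wall to x = -33 mm. Origin: underside, centre of the square tower; z up, front (porch) -x. The two side walls (+y, -y) are free to grip.
- granary_base: Fixed dark grey base card, 84 by 74 mm (x by y), 3 mm thick, with one square-with-porch footprint marked in pale cream with a dark outline and a tan path from it to the card's front (-x) edge. Origin: centre of the card's underside, z up. The granary fills it with its origin at x 13, y 0, z 3 mm in this frame, axes along the card's (porch to the front).
- silo: Loose bare brown-card round silo, 44 mm across, 21-42 g, upright cylinder wall 52 mm high, darker cone roof to 68 mm. Origin: centre of the underside, z up. Its turn about z does not matter.
- silo_base: Fixed dark grey base card, 80 by 74 mm (x by y), 3 mm thick, with one round 44 mm footprint marked in pale cream with a dark outline and a tan path from it to the card's front (-x) edge. Origin: centre of the card's underside, z up. The silo's origin belongs at the circle's centre: x 10, y 0, z 3 mm in this frame, at any turn.
- painted_house: Loose finished model house of another job: white walls, bright red gable roof, 46 mm (x) by 60 mm (y), 53 mm to the ridge, chimney to 63 mm, 60 g. It has no base card and stays where it is. Origin: centre of the underside.
- filler_pot: Loose closed white plastic pot, 64 mm across, 58 mm high, 180 g, on the far side of the work; it stays where it is. Origin: centre of the underside.
Mind the look-alikes: they are no part of the job. Leave any purple or turquoise look-alike of the silo alone.

How it is judged:
At the end, for the whole second after the job is handed in: Each of the four stands upright, released and at rest on its own card, its origin within 10 mm in the card's x and y of the marked place, within 0.17 rad of square (silo: any turn; barn: either way round; farmhouse wing and granary porch towards the card's front) (x of farmhouse in the frame of farmhouse_base between 0.01 and 0.03 m and y of farmhouse in the frame of farmhouse_base between -0.01 and 0.01 m and z of farmhouse in the frame of farmhouse_base between 0.0005 and 0.0055 m and angle between each of farmhouse, barn, granary, silo's own z axis and vertical below 0.06 rad and linear speed of each of farmhouse, barn, granary, silo below 0.02 m/s and angular speed of each of farmhouse, barn, granary, silo below 0.2 rad/s and angle between the x axis of farmhouse and the x axis of farmhouse_base, either way round below 0.17 rad and x of farmhouse_base in the frame of farmhouse below 0 m and x of barn in the frame of barn_base between 0.005 and 0.025 m and y of barn in the frame of barn_base between -0.01 and 0.01 m and z of barn in the frame of barn_base between 0.0005 and 0.0055 m and angle between the x axis of barn and the x axis of barn_base, either way round below 0.17 rad and x of granary in the frame of granary_base between 0.003 and 0.023 m and y of granary in the frame of granary_base between -0.01 and 0.01 m and z of granary in the frame of granary_base between 0.0005 and 0.0055 m and angle between the x axis of granary and the x axis of granary_base, either way round below 0.17 rad and x of granary_base in the frame of granary below 0 m and x of silo in the frame of silo_base between 0 and 0.02 m and y of silo in the frame of silo_base between -0.01 and 0.01 m and z of silo in the frame of silo_base between 0.0005 and 0.0055 m); the robot touches nothing.
It fails at once if the painted house is shifted by more than 20 mm (distance of painted_house from where it was at the start of the episode above 0.02 m).
It fails at once if the filler pot is shifted by more than 20 mm (distance of filler_pot from where it was at the start of the episode above 0.02 m).
It fails at once if a card building is knocked over or tipped by more than 0.6 rad (angle between any of farmhouse, barn, granary, silo's own z axis and vertical above 0.6 rad).
It fails at once if a card building is dropped or thrown: over 0.5 m/s with no finger on it, a fall of some 13 mm ((linear speed of farmhouse above 0.5 m/s and contact force between farmhouse and the fingers below 0.05 N) or (linear speed of barn above 0.5 m/s and contact force between barn and the fingers below 0.05 N) or (linear speed of granary above 0.5 m/s and contact force between granary and the fingers below 0.05 N) or (linear speed of silo above 0.5 m/s and contact force between silo and the fingers below 0.05 N)).
It also fails if it takes over 112 s, if anything falls off the work surface, if the arm or the gripper's body presses on something with over 40 N, if the wrist force passes 120 N, or if a joint passes its speed limit or range.

## Working session

There is one attempt and no reset: what is moved stays moved. The work goes in short steps, Python scripts to look and compute and a tool call to move; the robot and the scene stay as the last step left them, time stands still between calls to the robot, and variables do not carry over. Pictures are saved under pics/ and viewed, at most 14 in all, crops included, and the job is handed in when it is done.

Besides the shell and the picture viewer there is one more tool, called by a JSON object that holds its "api" and its "payload". move_arm: Moves the arm, as the interface text tells. Its arguments: {"type":"object","properties":{"plan":{"type":"array","items":{"type":"object","properties":{"tx":{"type":"number"},"ty":{"type":"number"},"tz":{"type":"number"},"ax":{"type":"number"},"ay":{"type":"number"},"az":{"type":"number"},"jaw":{"type":"number"}}}},"force":{"type":"number"}},"required":["plan"]}

```bash
mkdir -p pics; cat > h.py <<'E'
import numpy as np, cv2
from scipy.spatial.transform import Rotation as R
from station import arm
def snap(n,f):
    o=arm.get_obs(); c=arm.grab_frame(n)
    cv2.imwrite(f'pics/{f}.png',cv2.resize(c['img'],None,fx=1.5,fy=1.5,interpolation=cv2.INTER_CUBIC)[:,:,::-1])
    if n=='wrist':
        T=np.eye(4);T[:3,:3]=R.from_quat(np.roll(o['eef_rot'],-1)).as_matrix();T[:3,3]=o['tcp_pos'];T=T@np.array(c['tool_from_camera'])
    else:
        T=np.eye(4);T[:3,:3]=R.from_quat(np.roll(c['orientation'],-1)).as_matrix();T[:3,3]=c['origin']
    np.savez(f'pics/{f}.npz',T=T,k=[c['fx'],c['fy'],c['cx'],c['cy']]); print({k:v for k,v in c.items() if k!='img'})
def px(f,u,v,z,s=1.5):
    "displayed pixel (scale s) -> world xy at height z"
    d=np.load(f'pics/{f}.npz');T=d['T'];fx,fy,cx,cy=d['k']
    r=T[:3,:3]@np.array([((u+.5)/s-.5-cx)/fx,-((v+.5)/s-.5-cy)/fy,-1]);o=T[:3,3]
    return (o+r*(z-o[2])/r[2])[:2].round(4)
E
python3 -c "
from h import *
print(arm.get_obs())
for n in ('scene','side','wrist'): snap(n,n+'0')"
```

```text
{'clock': 0.0, 'joint_positions': array([-1.03086070e-01,  8.79701687e-02,  1.37228646e+00,  9.80181457e-06,
        1.68360667e+00, -1.03106120e-01]), 'joint_vel': array([-5.70460615e-04, -4.59398829e-05,  9.03443271e-06, -3.93558229e-05,
       -1.82032861e-03,  6.30723452e-04]), 'joint_efforts': array([ 4.64244640e-04, -3.51862407e+01, -3.13276148e+01,  2.58579206e-05,
        1.07225846e-02,  9.27783418e-06]), 'tcp_pos': array([5.49460182e-01, 6.22043522e-05, 2.16214542e-01]), 'eef_rot': array([-0.00088422,  0.70709885,  0.7071138 , -0.00071213]), 'contact_force': array([0.03394424, 0.20556004, 0.40350374]), 'ft_torque': array([-0.00976602, -0.0062252 ,  0.02994148]), 'grip_force': 0.0, 'grip_width': 0.08563557445667976}
{'fx': 463.6344776672298, 'fy': 463.6344776672298, 'cx': 244.5293288678216, 'cy': 192.7862359256544, 'origin': array([ 1.12650129, -1.1228048 ,  0.81582121]), 'orientation': array([0.84991773, 0.46635486, 0.11809174, 0.21495893])}
{'fx': 410.1398844044578, 'fy': 410.1398844044578, 'cx': 261.24981441278027, 'cy': 189.48755195864769, 'origin': array([-0.00108217,  1.00250886,  0.80171125]), 'orientation': array([-0.21305776, -0.1125476 ,  0.46243582,  0.85328339])}
{'fx': 323.7895396536545, 'fy': 323.7895396536545, 'cx': 260.1848936923585, 'cy': 191.78431525797822, 'tool_from_camera': array([[ 1.09965562e-03,  9.45490163e-01,  3.25648802e-01,
         8.42599509e-02],
       [ 9.99998820e-01, -6.90308833e-04, -1.37256488e-03,
         8.15044069e-04],
       [-1.07294835e-03,  3.25649927e-01, -9.45489806e-01,
        -1.56436048e-01],
       [ 0.00000000e+00,  0.00000000e+00,  0.00000000e+00,
         1.00000000e+00]])}
```

View pics/scene0.png

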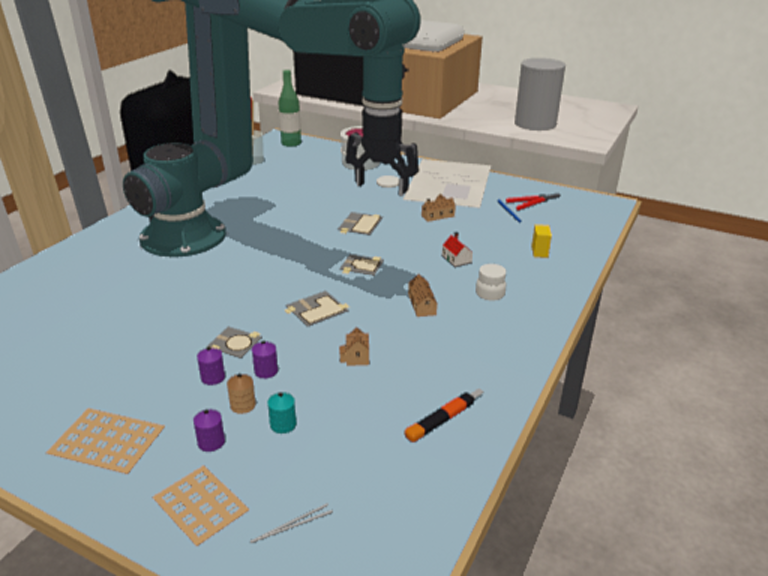

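View pics/side0.png

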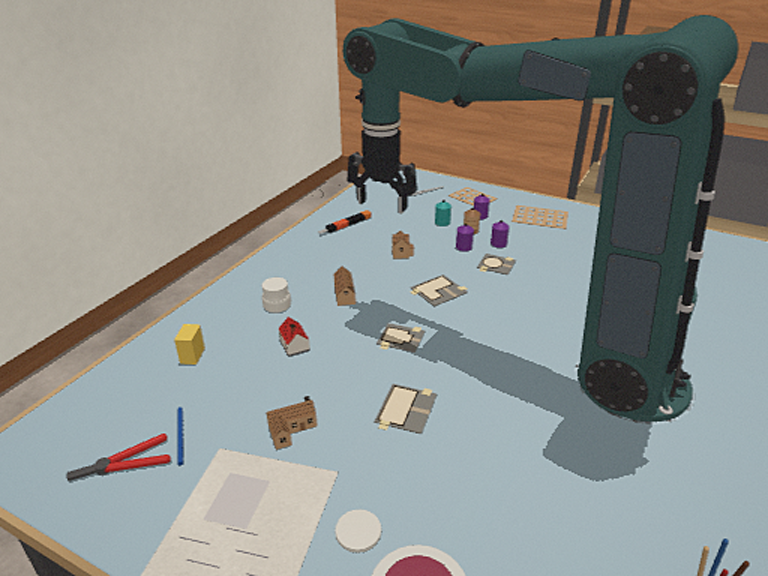

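View pics/wrist0.png

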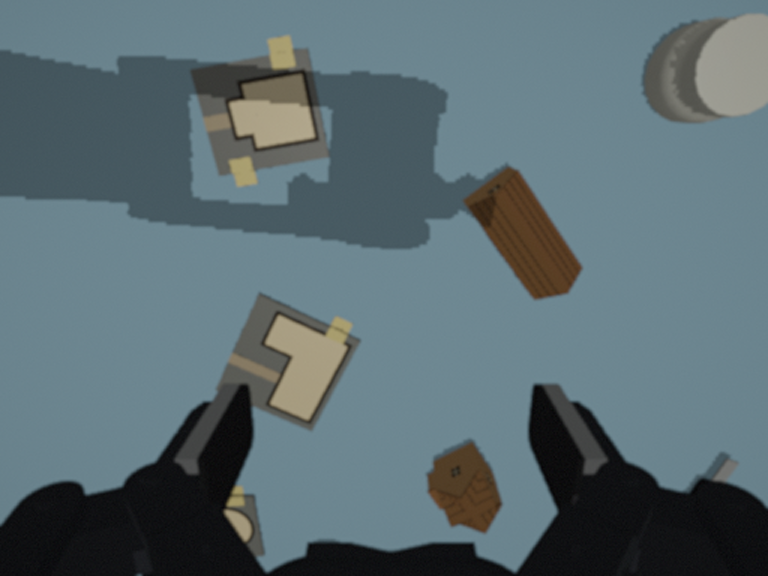

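Scene: the brown silo at (241,392) lies between purple ones (211,365), (265,358), (209,429) and a turquoise one (282,412). Only the brown one with a darker roof fits. Granary is at (355,347), barn (422,296), farmhouse (438,208). Base cards: silo (238,342), farmhouse (318,307), granary (360,264), barn (360,222).

```bash
python3 -c "
from h import *
W='wrist0';S='scene0';D='side0'
def card(n,c):
    p=np.array([px(W,*q,.003) for q in c]);print(n,p.tolist(),'ctr',p.mean(0),'sides',[np.linalg.norm(p[i]-p[i-1]).round(3) for i in range(4)])
card('grB',[(191,71),(308,48),(329,156),(219,175)])
card('fhB',[(260,293),(360,341),(311,430),(217,388)])
print('barn ridge/eaves W',px(W,515,168,.051),px(W,575,267,.03),px(W,465,203,.03),px(W,534,299,.03))
print('gran W',px(W,465,490,.05))
for n,q in dict(silo=(241,410),p1=(211,382),p2=(265,374),p3=(209,448),t=(282,430),gran=(355,363),barn=(424,308),fh=(438,216),red=(458,258),pot=(491,296)).items(): print(n,px(S,*q,0.0))
for n,q in dict(siloB=(236,343),fhB=(318,307),grB=(361,264),barnB=(360,222)).items(): print(n,px(S,*q,.003))
for n,q in dict(silo=(470,230),p1=(500,245),p2=(465,248),p3=(482,217),t=(443,223),gran=(402,255),barn=(345,300),fh=(292,440),red=(295,350),barnB=(406,408),siloB=(496,264)).items(): print(n,px(D,*q,0.0))
"
```

```text
grB [[0.4109, 0.117], [0.4934, 0.1316], [0.505, 0.0597], [0.4224, 0.0459]] ctr [0.457925 0.08855 ] sides [np.float64(0.072), np.float64(0.084), np.float64(0.073), np.float64(0.084)]
fhB [[0.4449, -0.0475], [0.5249, -0.09], [0.4794, -0.1777], [0.4001, -0.135]] ctr [ 0.462325 -0.11255 ] sides [np.float64(0.098), np.float64(0.091), np.float64(0.099), np.float64(0.09)]
barn ridge/eaves W [0.6307 0.0555] [ 0.6861 -0.0172] [0.6028 0.0296] [ 0.6584 -0.0424]
gran W [ 0.6117 -0.202 ]
silo [ 0.51   -0.4377]
p1 [ 0.4171 -0.4037]
p2 [ 0.4897 -0.3388]
p3 [ 0.5192 -0.5343]
t [ 0.5994 -0.4446]
gran [ 0.6192 -0.2323]
barn [ 0.6566 -0.0029]
fh [0.5104 0.4072]
red [0.6398 0.2267]
pot [0.7643 0.1077]
siloB [ 0.3876 -0.2912]
fhB [ 0.4616 -0.109 ]
grB [0.4551 0.0895]
barnB [0.3502 0.2748]
silo [ 0.5086 -0.4288]
p1 [ 0.4073 -0.3882]
p2 [ 0.4828 -0.3293]
p3 [ 0.5078 -0.5189]
t [ 0.5912 -0.4316]
gran [ 0.6117 -0.2185]
barn [0.6339 0.0248]
fh [0.4923 0.4289]
red [0.6296 0.227 ]
barnB [0.3545 0.2679]
siloB [ 0.3834 -0.2911]
```

{"api": "move_arm", "payload": {"plan": [{"tx": -0.42, "ty": -0.05}, {"tx": -0.42, "ty": -0.05}, {"tx": -0.42, "ty": -0.05}, {"tx": -0.42, "ty": -0.05}, {"tx": -0.42, "ty": -0.05}, {"tx": -0.42, "ty": -0.05}, {"tx": -0.42, "ty": -0.05}, {"tx": -0.42, "ty": -0.05}]}}

```text
validation failed for argument at $.pl...
```

```bash
python3 -c "
from h import *
snap('wrist','wrist1');print(arm.get_obs()['tcp_pos'])" | tail -1
```

```text
[5.49683890e-01 3.07010637e-05 2.16681768e-01]
```

View pics/wrist1.png

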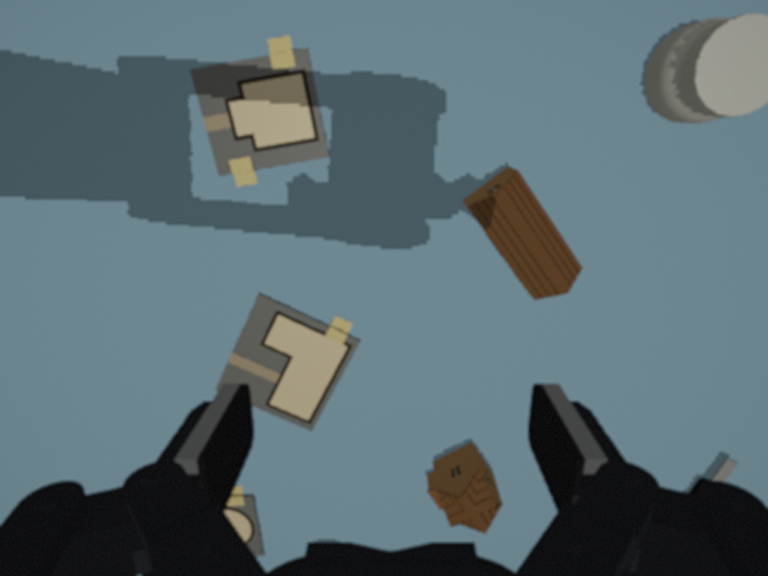

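The move was refused, so the picture shows nothing new (same view as wrist0). I'll give all keys in each row.

{"api": "move_arm", "payload": {"plan": [{"tx": -0.42, "ty": -0.05, "tz": 0, "ax": 0, "ay": 0, "az": 0, "jaw": 0.085}, {"tx": -0.42, "ty": -0.05, "tz": 0, "ax": 0, "ay": 0, "az": 0, "jaw": 0.085}, {"tx": -0.42, "ty": -0.05, "tz": 0, "ax": 0, "ay": 0, "az": 0, "jaw": 0.085}, {"tx": -0.42, "ty": -0.05, "tz": 0, "ax": 0, "ay": 0, "az": 0, "jaw": 0.085}, {"tx": -0.42, "ty": -0.05, "tz": 0, "ax": 0, "ay": 0, "az": 0, "jaw": 0.085}, {"tx": -0.42, "ty": -0.05, "tz": 0, "ax": 0, "ay": 0, "az": 0, "jaw": 0.085}, {"tx": -0.42, "ty": -0.05, "tz": 0, "ax": 0, "ay": 0, "az": 0, "jaw": 0.085}, {"tx": -0.42, "ty": -0.05, "tz": 0, "ax": 0, "ay": 0, "az": 0, "jaw": 0.085}], "force": 25}}

```text
clock: 1.2
tcp_pos: [0.4983, -0.4234, 0.2156]
eef_rot: [-0.001, 0.709, 0.705, -0.0]
contact_force: [-0.2, 0.3, -0.1]
grip_width: 0.085
grip_force: 0.0
```

```bash
python3 -c "
from h import *
snap('wrist','wrist2');print(arm.get_obs()['tcp_pos'])" | tail -1
```

```text
[ 0.49914736 -0.42133075  0.21604752]
```

View pics/wrist2.png

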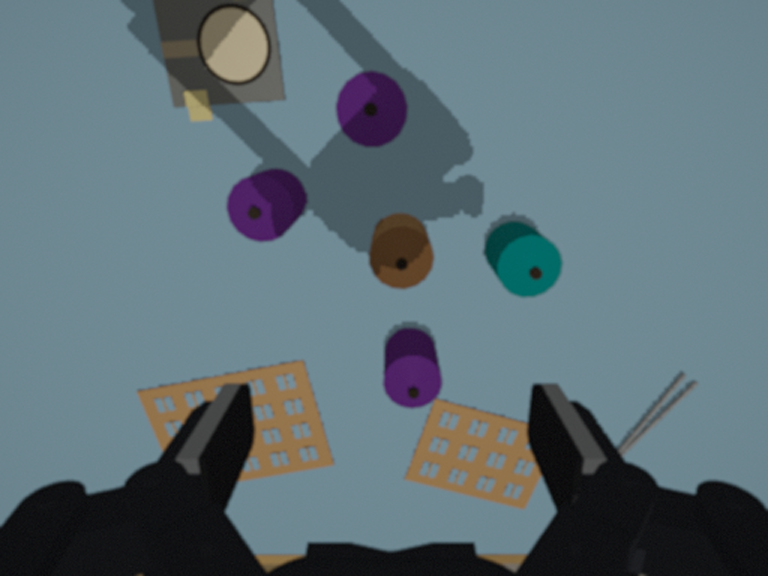

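The brown silo has its apex at (401,264), with the purple apexes at (371,109), (255,212) and (413,392) and the turquoise one at (535,272). The marked circle on the silo card is centred at (235,44).

```bash
python3 -c "
from h import *
W='wrist2'
for n,q in dict(silo=(401,264),a=(371,109),b=(255,212),c=(413,392),t=(535,272)).items(): print(n,px(W,*q,.068))
print('mark',px(W,235,44,.003), [px(W,*q,.003) for q in ((175,107),(285,98),(203,44),(268,44),(235,9),(235,79))])
o=arm.get_obs();print(o['tcp_pos'],R.from_quat(np.roll(o['eef_rot'],-1)).as_matrix().round(3))
"
```

```text
silo [ 0.5061 -0.4273]
a [ 0.4882 -0.3325]
b [ 0.4142 -0.393 ]
c [ 0.5149 -0.5224]
t [ 0.5938 -0.4331]
mark [ 0.3932 -0.2889] [array([ 0.346 , -0.3292]), array([ 0.4249, -0.3235]), array([ 0.3712, -0.2888]), array([ 0.4158, -0.289 ]), array([ 0.3955, -0.2677]), array([ 0.3908, -0.311 ])]
[ 0.49914736 -0.42133075  0.21604752] [[ 0.003  1.    -0.001]
 [ 1.    -0.003  0.002]
 [ 0.002 -0.001 -1.   ]]
```

{"api": "move_arm", "payload": {"plan": [{"tx": -0.007, "ty": 0.006, "tz": 0, "ax": 0, "ay": 0, "az": -0.185, "jaw": 0.085}, {"tx": -0.007, "ty": 0.006, "tz": 0, "ax": 0, "ay": 0, "az": -0.37, "jaw": 0.085}, {"tx": -0.007, "ty": 0.006, "tz": 0.02, "ax": 0, "ay": 0, "az": -0.555, "jaw": 0.085}, {"tx": -0.007, "ty": 0.006, "tz": 0.05, "ax": 0, "ay": 0, "az": -0.74, "jaw": 0.085}, {"tx": -0.007, "ty": 0.006, "tz": 0.09, "ax": 0, "ay": 0, "az": -0.75, "jaw": 0.085}, {"tx": -0.007, "ty": 0.006, "tz": 0.13, "ax": 0, "ay": 0, "az": -0.75, "jaw": 0.085}, {"tx": -0.007, "ty": 0.006, "tz": 0.165, "ax": 0, "ay": 0, "az": -0.75, "jaw": 0.085}, {"tx": -0.007, "ty": 0.006, "tz": 0.182, "ax": 0, "ay": 0, "az": -0.75, "jaw": 0.085}]}}

```text
clock: 2.25
tcp_pos: [0.5056, -0.4243, 0.0329]
eef_rot: [-0.002, 0.398, 0.917, 0.001]
contact_force: [-1.0, -0.0, 0.0]
grip_width: 0.0852
grip_force: 0.0
```

{"api": "move_arm", "payload": {"plan": [{"tx": 0, "ty": 0, "tz": 0, "ax": 0, "ay": 0, "az": 0, "jaw": 0.06}, {"tx": 0, "ty": 0, "tz": 0, "ax": 0, "ay": 0, "az": 0, "jaw": 0.05}, {"tx": 0, "ty": 0, "tz": 0, "ax": 0, "ay": 0, "az": 0, "jaw": 0.045}, {"tx": 0, "ty": 0, "tz": 0, "ax": 0, "ay": 0, "az": 0, "jaw": 0.03}, {"tx": 0, "ty": 0, "tz": 0, "ax": 0, "ay": 0, "az": 0, "jaw": 0.02}, {"tx": 0, "ty": 0, "tz": 0, "ax": 0, "ay": 0, "az": 0, "jaw": 0.02}]}}

```text
clock: 3.0
tcp_pos: [0.5075, -0.43, 0.0434]
eef_rot: [0.004, 0.399, 0.917, -0.003]
contact_force: [-5.6, 1.5, 18.2]
grip_width: 0.0256
grip_force: 20.9
```

```bash
python3 -c "
from h import *
snap('scene','scene1');snap('wrist','wrist3');o=arm.get_obs();print(o)
a=cv2.imread('pics/scene1.png')[300:480,130:400];b=cv2.imread('pics/wrist3.png')
cv2.imwrite('pics/c1.png',np.vstack([cv2.resize(a,(450,300),interpolation=2),cv2.resize(b,(400,300))[:, :].copy() if 0 else cv2.resize(b,(450,300))]))" | tail -8
```

```text
[-1.99509550e-04,  3.26118716e-01, -9.45328802e-01,
        -1.56433888e-01],
       [ 0.00000000e+00,  0.00000000e+00,  0.00000000e+00,
         1.00000000e+00]])}
{'clock': 3.1, 'joint_positions': array([-0.78734101,  0.41915097,  1.31502959, -0.00175578,  1.39776436,
       -1.5365378 ]), 'joint_vel': array([ 0.0009115 , -0.00091492,  0.00030799, -0.00162993, -0.00207125,
       -0.00256208]), 'joint_efforts': array([ 1.18360654e+00, -3.58828640e+01, -2.33581638e+01,  7.08601791e-01,
       -1.63611062e+00,  6.84366285e-03]), 'tcp_pos': array([ 0.5074214 , -0.43002653,  0.04339296]), 'eef_rot': array([ 0.00416764,  0.39920314,  0.91684941, -0.00257862]), 'contact_force': array([-5.01140447,  1.92461006, 18.26139924]), 'ft_torque': array([0.37327994, 0.91533243, 0.05496454]), 'grip_force': 20.877360673912335, 'grip_width': 0.02548766596286271}
```

View pics/c1.png

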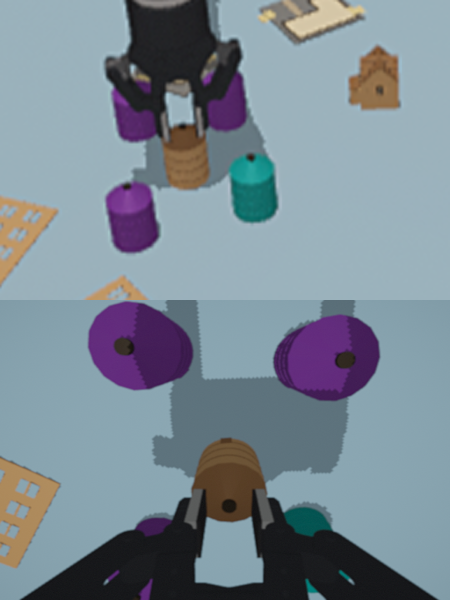

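```bash
cat >> h.py <<'E'
def proj(f,P,s=1.5):
    d=np.load(f'pics/{f}.npz');T=d['T'];fx,fy,cx,cy=d['k'];p=T[:3,:3].T@(np.array(P)-T[:3,3])
    return np.round([(fx*p[0]/-p[2]+cx+.5)*s-.5,(-fy*p[1]/-p[2]+cy+.5)*s-.5],1)
E
python3 -c "
from h import *
t=np.array([.5074,-.430,0]);d=np.array([.733,.68,0])*.0155
for z in (.021,.034,.05,.06,.07): print(z,proj('scene1',t+d+[0,0,z]),proj('scene1',t-d+[0,0,z]),proj('wrist3',t+d+[0,0,z]),proj('wrist3',t-d+[0,0,z]))
print(px('wrist3',392,350,.068),px('scene1',239.8,376.8,.068),proj('scene1',[.506,-.427,0]))
a=cv2.imread('pics/scene1.png')[340:420,190:300];b=cv2.imread('pics/wrist3.png')[200:,200:600]
cv2.imwrite('pics/c2.png',np.hstack([cv2.resize(a,(440,320),interpolation=2),cv2.resize(b,(340,320))]))"
```

```text
0.021 [250.4 396.1] [232.2 399.1] [426.2 338.6] [349.5 338.4]
0.034 [249.8 390.3] [231.4 393.3] [428.6 353.5] [346.8 353.2]
0.05 [248.9 383. ] [230.4 386. ] [431.9 374.7] [342.8 374.5]
0.06 [248.3 378.5] [229.8 381.4] [434.3 390.1] [339.9 389.8]
0.07 [247.8 373.8] [229.1 376.8] [437.  407.3] [336.7 407. ]
[ 0.4958 -0.4153] [ 0.51   -0.4302] [242.9 405.5]
```

View pics/c2.png

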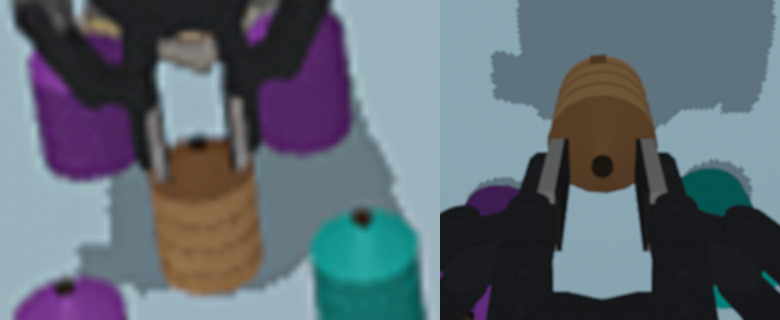

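```bash
python3 -c "
from h import *
c=arm.grab_frame('wrist');M=np.linalg.inv(np.array(c['tool_from_camera']))
def tp(P):
    p=M@np.r_[P,1];return np.round([(c['fx']*p[0]/-p[2]+c['cx'])*1.5,(-c['fy']*p[1]/-p[2]+c['cy'])*1.5])
for y in (.0425,.0128):
  for x in (.011,0):
    print(y,x,[(z,tp([x,y,z]).tolist()) for z in (-.03,-.01,0,.01,.022)])
print(px('wrist3',391,394,.068),px('scene1',239.5,375,.068))
b=cv2.imread('pics/wrist0.png')[360:500,180:340];d=cv2.imread('pics/wrist3.png')[320:500,280:500]
cv2.imwrite('pics/c3.png',np.hstack([cv2.resize(b,(366,320)),cv2.resize(d,(391,320))]))
"
```

```text
0.0425 0.011 [(-0.03, [531.0, 381.0]), (-0.01, [514.0, 350.0]), (0, [508.0, 338.0]), (0.01, [501.0, 326.0]), (0.022, [495.0, 314.0])]
0.0425 0 [(-0.03, [527.0, 413.0]), (-0.01, [512.0, 379.0]), (0, [505.0, 365.0]), (0.01, [499.0, 353.0]), (0.022, [493.0, 339.0])]
0.0128 0.011 [(-0.03, [430.0, 381.0]), (-0.01, [426.0, 350.0]), (0, [424.0, 338.0]), (0.01, [422.0, 326.0]), (0.022, [420.0, 314.0])]
0.0128 0 [(-0.03, [429.0, 413.0]), (-0.01, [425.0, 379.0]), (0, [423.0, 365.0]), (0.01, [421.0, 353.0]), (0.022, [419.0, 339.0])]
[ 0.506  -0.4266] [ 0.5067 -0.4267]
```

View pics/c3.png

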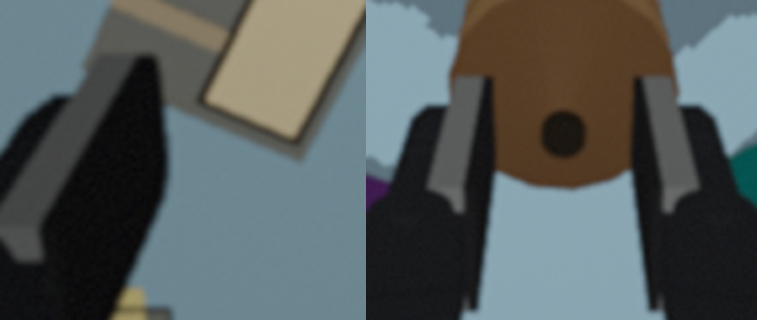

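The fingertips really stand about 15 mm behind the reported TCP (both cameras agree), not 22 mm ahead of it. So they pinched the cone. The silo is still upright at the same place. I'll back off, open, and go about 37 mm lower.

{"api": "move_arm", "payload": {"plan": [{"tx": 0, "ty": 0, "tz": -0.012, "ax": 0, "ay": 0, "az": 0, "jaw": 0.04}, {"tx": 0, "ty": 0, "tz": -0.02, "ax": 0, "ay": 0, "az": 0, "jaw": 0.085}, {"tx": 0, "ty": 0, "tz": -0.02, "ax": 0, "ay": 0, "az": 0, "jaw": 0.085}, {"tx": 0, "ty": 0, "tz": -0.02, "ax": 0, "ay": 0, "az": 0, "jaw": 0.085}, {"tx": 0, "ty": 0, "tz": -0.02, "ax": 0, "ay": 0, "az": 0, "jaw": 0.085}]}}

```text
clock: 3.78
tcp_pos: [0.5057, -0.4266, 0.0544]
eef_rot: [-0.001, 0.399, 0.917, 0.0]
contact_force: [0.9, -0.7, 0.0]
grip_width: 0.085
grip_force: 0.0
```

```bash
python3 -c "
from h import *
snap('wrist','wrist4')
cv2.imwrite('pics/w4.png',cv2.imread('pics/wrist4.png')[200:550,150:650])
print(arm.get_obs()['tcp_pos'])" | tail -1
```

```text
[ 0.50574809 -0.42665655  0.05451843]
```

View pics/w4.png

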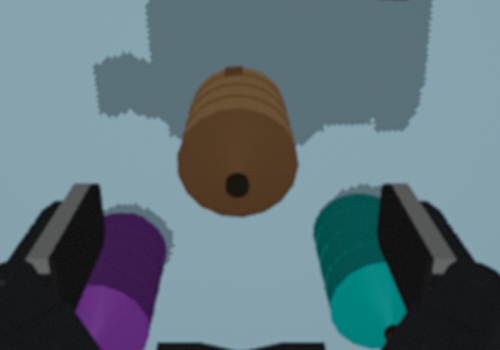

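{"api": "move_arm", "payload": {"plan": [{"tx": 0, "ty": 0, "tz": 0.025, "ax": 0, "ay": 0, "az": 0, "jaw": 0.085}, {"tx": 0, "ty": 0, "tz": 0.045, "ax": 0, "ay": 0, "az": 0, "jaw": 0.085}, {"tx": 0, "ty": 0, "tz": 0.058, "ax": 0, "ay": 0, "az": 0, "jaw": 0.085}, {"tx": 0, "ty": 0, "tz": 0.058, "ax": 0, "ay": 0, "az": 0, "jaw": 0.06}, {"tx": 0, "ty": 0, "tz": 0.058, "ax": 0, "ay": 0, "az": 0, "jaw": 0.05}, {"tx": 0, "ty": 0, "tz": 0.058, "ax": 0, "ay": 0, "az": 0, "jaw": 0.042}, {"tx": 0, "ty": 0, "tz": 0.058, "ax": 0, "ay": 0, "az": 0, "jaw": 0.038}, {"tx": 0, "ty": 0, "tz": 0.058, "ax": 0, "ay": 0, "az": 0, "jaw": 0.036}]}}

```text
clock: 4.82
tcp_pos: [0.5066, -0.4276, -0.0013]
eef_rot: [0.001, 0.399, 0.917, -0.0]
contact_force: [-0.3, 0.6, 3.0]
grip_width: 0.0433
grip_force: 25.6
```

{"api": "move_arm", "payload": {"plan": [{"tx": 0, "ty": 0, "tz": -0.02, "ax": 0, "ay": 0, "az": 0, "jaw": 0.03}, {"tx": 0, "ty": 0, "tz": -0.055, "ax": 0, "ay": 0, "az": 0, "jaw": 0.03}, {"tx": 0, "ty": 0, "tz": -0.09, "ax": 0, "ay": 0, "az": 0, "jaw": 0.03}, {"tx": 0.04, "ty": 0.003, "tz": -0.095, "ax": 0, "ay": 0, "az": 0, "jaw": 0.03}, {"tx": 0.09, "ty": 0.006, "tz": -0.095, "ax": 0, "ay": 0, "az": 0, "jaw": 0.03}, {"tx": 0.14, "ty": 0.009, "tz": -0.095, "ax": 0, "ay": 0, "az": 0, "jaw": 0.03}, {"tx": 0.178, "ty": 0.0115, "tz": -0.08, "ax": 0, "ay": 0, "az": 0, "jaw": 0.03}, {"tx": 0.178, "ty": 0.0115, "tz": -0.05, "ax": 0, "ay": 0, "az": 0, "jaw": 0.03}]}}

```text
clock: 5.82
tcp_pos: [0.3928, -0.288, 0.0496]
eef_rot: [0.002, 0.399, 0.917, -0.001]
contact_force: [0.1, -0.7, -0.5]
grip_width: 0.0435
grip_force: 25.5
```

{"api": "move_arm", "payload": {"plan": [{"tx": 0, "ty": 0.0, "tz": 0.02, "ax": 0, "ay": 0, "az": 0, "jaw": 0.03}, {"tx": 0, "ty": 0, "tz": 0.035, "ax": 0, "ay": 0, "az": 0, "jaw": 0.03}, {"tx": 0, "ty": 0, "tz": 0.043, "ax": 0, "ay": 0, "az": 0, "jaw": 0.03}, {"tx": 0, "ty": 0, "tz": 0.0465, "ax": 0, "ay": 0, "az": 0, "jaw": 0.03}, {"tx": 0, "ty": 0, "tz": 0.0465, "ax": 0, "ay": 0, "az": 0, "jaw": 0.03}]}}

```text
clock: 6.45
tcp_pos: [0.3937, -0.2895, 0.0018]
eef_rot: [0.001, 0.399, 0.917, -0.0]
contact_force: [0.1, -1.8, -0.4]
grip_width: 0.0436
grip_force: 25.6
```

{"api": "move_arm", "payload": {"plan": [{"tx": 0, "ty": 0, "tz": 0, "ax": 0, "ay": 0, "az": 0, "jaw": 0.05}, {"tx": 0, "ty": 0, "tz": 0, "ax": 0, "ay": 0, "az": 0, "jaw": 0.085}, {"tx": 0, "ty": 0, "tz": 0, "ax": 0, "ay": 0, "az": 0, "jaw": 0.085}, {"tx": 0, "ty": 0, "tz": -0.05, "ax": 0, "ay": 0, "az": 0, "jaw": 0.085}, {"tx": 0, "ty": 0, "tz": -0.1, "ax": 0, "ay": 0, "az": 0.1, "jaw": 0.085}, {"tx": -0.03, "ty": 0.04, "tz": -0.14, "ax": 0, "ay": 0, "az": 0.28, "jaw": 0.085}, {"tx": -0.05, "ty": 0.09, "tz": -0.17, "ax": 0, "ay": 0, "az": 0.46, "jaw": 0.085}, {"tx": -0.08, "ty": 0.13, "tz": -0.21, "ax": 0, "ay": 0, "az": 0.64, "jaw": 0.085}]}}

```text
clock: 7.45
tcp_pos: [0.5422, -0.2579, 0.2104]
eef_rot: [-0.0, 0.669, 0.743, 0.0]
contact_force: [0.9, -1.2, 1.1]
grip_width: 0.0851
grip_force: 0.0
```

{"api": "move_arm", "payload": {"plan": [{"tx": 0.0273, "ty": 0.056, "tz": 0, "ax": 0, "ay": 0, "az": 0.11, "jaw": 0.085}, {"tx": 0.0273, "ty": 0.056, "tz": 0, "ax": 0, "ay": 0, "az": 0.11, "jaw": 0.085}, {"tx": 0.0273, "ty": 0.056, "tz": 0, "ax": 0, "ay": 0, "az": 0.11, "jaw": 0.085}]}}

```text
clock: 7.82
tcp_pos: [0.5934, -0.2256, 0.2087]
eef_rot: [-0.001, 0.707, 0.707, -0.001]
contact_force: [1.0, 0.3, 0.7]
grip_width: 0.0854
grip_force: 0.0
```

```bash
python3 -c "
from h import *
snap('wrist','wrist5')
print(arm.get_obs()['tcp_pos'])" | tail -1
```

```text
[ 0.59294887 -0.22605256  0.20899814]
```

View pics/wrist5.png

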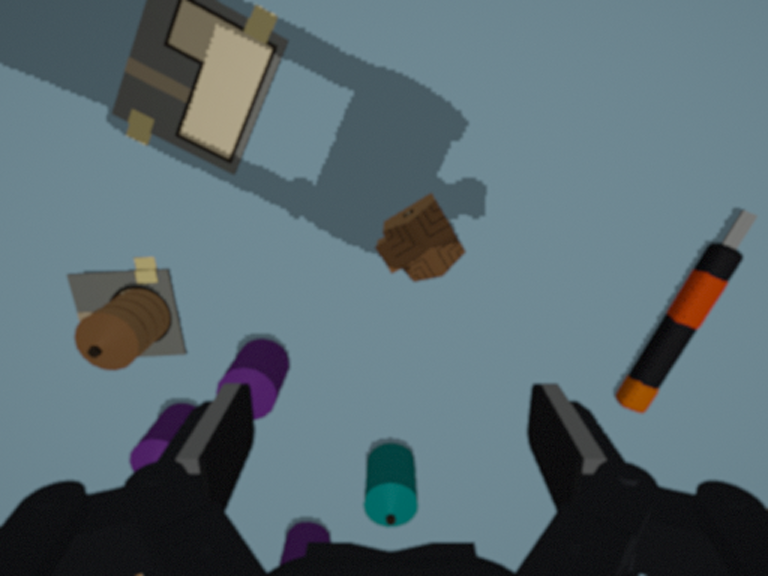

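The silo stands on its card. The granary is at (420,240), the farmhouse card at upper left. I'll enlarge granary and barn together in one picture.

```bash
python3 -c "
from h import *
a=cv2.imread('pics/wrist5.png')[180:300,360:480];b=cv2.imread('pics/wrist0.png')[155:310,445:600]
cv2.imwrite('pics/c4.png',np.hstack([cv2.resize(a,(400,400),interpolation=2),cv2.resize(b,(400,400),interpolation=2)]))"
```

```text
(no output)
```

View pics/c4.png

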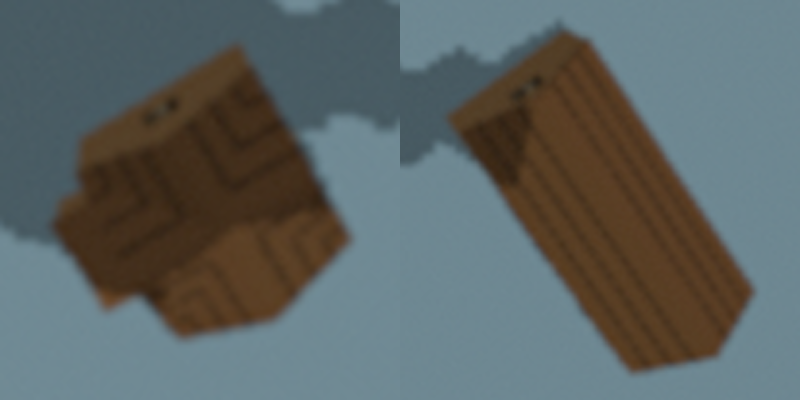

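```bash
python3 -c "
from h import *
def q(f,pts,s,ox,oy,z):
    p=np.array([px(f,ox+u/s,oy+v/s,z) for u,v in pts]);print(p.tolist(),[np.linalg.norm(p[i]-p[i-1]).round(4) for i in range(4)],p.mean(0));return p
g=q('wrist5',[(80,165),(252,68),(350,238),(180,335)],3.333,360,180,.038)
c=g.mean(0);f=(g[0]+g[3])/2-c;print('gran front az',np.degrees(np.arctan2(f[1],f[0])), np.degrees(np.arctan2(*(g[1]-g[0])[::-1])))
print('base edge',px('wrist5',360+80/3.333,180+135/3.333,0),px('wrist5',360+240/3.333,180+45/3.333,0))
b=q('wrist0',[(52,125),(190,40),(352,292),(232,372)],2.581,445,155,.03)
print('barn long az',np.degrees(np.arctan2(*(b[3]-b[0])[::-1])),np.degrees(np.arctan2(*(b[2]-b[1])[::-1])))
print('ridge',px('wrist0',445+315/2.581,155+355/2.581,.051))
def card(n,cs,L,f='wrist0'):
    p=np.array([px(f,*x,.003) for x in cs]);a=(p[1]-p[0])+(p[2]-p[3]);a/=np.linalg.norm(a);y=np.array([-a[1],a[0]]);c=p.mean(0);print(n,'x az',np.degrees(np.arctan2(a[1],a[0])),'ctr',c,'target',c+L*a)
card('grB',[(191,71),(308,48),(329,156),(219,175)],.013)
card('fhB',[(260,293),(360,341),(311,430),(217,388)],.020)
# farmhouse marker L: main block corners from wrist5
for p in ((180,135),(231,160),(277,47)): print(px('wrist5',*p,.003))
"
```

```text
[[0.5898, -0.2117], [0.6245, -0.1918], [0.646, -0.227], [0.611, -0.2484]] [np.float64(0.0424), np.float64(0.04), np.float64(0.0412), np.float64(0.041)] [ 0.617825 -0.219725]
gran front az -149.35158538700992 29.833711891679897
base edge [ 0.5893 -0.2129] [ 0.6251 -0.1925]
[[0.6029, 0.0293], [0.6386, 0.052], [0.6909, -0.0181], [0.659, -0.0425]] [np.float64(0.0911), np.float64(0.0423), np.float64(0.0875), np.float64(0.0402)] [0.64785  0.005175]
barn long az -51.99817057203778 -53.27422589528487
ridge [ 0.6745 -0.0297]
grB x az 9.760325047246763 ctr [0.457925 0.08855 ] target [0.47073683 0.09075385]
fhB x az -28.139650073416462 ctr [ 0.462325 -0.11255 ] target [ 0.47996101 -0.12198244]
[ 0.4443 -0.1513]
[ 0.4788 -0.1684]
[ 0.5175 -0.0945]
```

Silo placed. Granary: centre (0.618,-0.220), x axis at 30.5°, sides measure 41 mm as they should. Going for it across its side walls.

{"api": "move_arm", "payload": {"plan": [{"tx": 0.006, "ty": 0.025, "tz": 0, "ax": 0, "ay": 0, "az": 0.18, "jaw": 0.085}, {"tx": 0.006, "ty": 0.025, "tz": 0.02, "ax": 0, "ay": 0, "az": 0.36, "jaw": 0.085}, {"tx": 0.006, "ty": 0.025, "tz": 0.05, "ax": 0, "ay": 0, "az": 0.54, "jaw": 0.085}, {"tx": 0.006, "ty": 0.025, "tz": 0.08, "ax": 0, "ay": 0, "az": 0.72, "jaw": 0.085}, {"tx": 0.006, "ty": 0.025, "tz": 0.1, "ax": 0, "ay": 0, "az": 0.9, "jaw": 0.085}, {"tx": 0.006, "ty": 0.025, "tz": 0.11, "ax": 0, "ay": 0, "az": 1.04, "jaw": 0.085}, {"tx": 0.006, "ty": 0.025, "tz": 0.13, "ax": 0, "ay": 0, "az": 1.04, "jaw": 0.085}, {"tx": 0.006, "ty": 0.025, "tz": 0.145, "ax": 0, "ay": 0, "az": 1.04, "jaw": 0.085}]}}

```text
clock: 8.88
tcp_pos: [0.6177, -0.2202, 0.0633]
eef_rot: [-0.0, 0.965, 0.263, -0.0]
contact_force: [0.1, 0.9, 0.8]
grip_width: 0.0854
grip_force: 0.0
```

{"api": "move_arm", "payload": {"plan": [{"tx": 0, "ty": 0, "tz": 0.03, "ax": 0, "ay": 0, "az": 0, "jaw": 0.085}, {"tx": 0, "ty": 0, "tz": 0.055, "ax": 0, "ay": 0, "az": 0, "jaw": 0.085}, {"tx": 0, "ty": 0, "tz": 0.067, "ax": 0, "ay": 0, "az": 0, "jaw": 0.085}, {"tx": 0, "ty": 0, "tz": 0.067, "ax": 0, "ay": 0, "az": 0, "jaw": 0.06}, {"tx": 0, "ty": 0, "tz": 0.067, "ax": 0, "ay": 0, "az": 0, "jaw": 0.05}, {"tx": 0, "ty": 0, "tz": 0.067, "ax": 0, "ay": 0, "az": 0, "jaw": 0.042}, {"tx": 0, "ty": 0, "tz": 0.067, "ax": 0, "ay": 0, "az": 0, "jaw": 0.036}, {"tx": 0, "ty": 0, "tz": 0.067, "ax": 0, "ay": 0, "az": 0, "jaw": 0.03}]}}

```text
clock: 9.88
tcp_pos: [0.6199, -0.2202, -0.0006]
eef_rot: [0.001, 0.965, 0.262, 0.001]
contact_force: [0.6, -1.2, 5.1]
grip_width: 0.0417
grip_force: 26.5
```

{"api": "move_arm", "payload": {"plan": [{"tx": 0, "ty": 0, "tz": -0.02, "ax": 0, "ay": 0, "az": 0, "jaw": 0.03}, {"tx": 0, "ty": 0, "tz": -0.055, "ax": 0, "ay": 0, "az": 0, "jaw": 0.03}, {"tx": 0.004, "ty": -0.04, "tz": -0.075, "ax": 0, "ay": 0, "az": 0.05, "jaw": 0.03}, {"tx": 0.009, "ty": -0.095, "tz": -0.08, "ax": 0, "ay": 0, "az": 0.12, "jaw": 0.03}, {"tx": 0.014, "ty": -0.15, "tz": -0.08, "ax": 0, "ay": 0, "az": 0.19, "jaw": 0.03}, {"tx": 0.019, "ty": -0.205, "tz": -0.08, "ax": 0, "ay": 0, "az": 0.26, "jaw": 0.03}, {"tx": 0.024, "ty": -0.26, "tz": -0.08, "ax": 0, "ay": 0, "az": 0.33, "jaw": 0.03}, {"tx": 0.029, "ty": -0.31, "tz": -0.08, "ax": 0, "ay": 0, "az": 0.36, "jaw": 0.03}]}}

```text
clock: 10.88
tcp_pos: [0.4858, 0.0639, 0.0785]
eef_rot: [-0.0, 0.996, 0.085, 0.0]
contact_force: [-0.3, 1.0, 0.2]
grip_width: 0.0419
grip_force: 25.9
```

{"api": "move_arm", "payload": {"plan": [{"tx": -0.009, "ty": -0.031, "tz": 0, "ax": 0, "ay": 0, "az": 0, "jaw": 0.03}, {"tx": -0.009, "ty": -0.031, "tz": 0.02, "ax": 0, "ay": 0, "az": 0, "jaw": 0.03}, {"tx": -0.009, "ty": -0.031, "tz": 0.03, "ax": 0, "ay": 0, "az": 0, "jaw": 0.03}, {"tx": -0.009, "ty": -0.031, "tz": 0.03, "ax": 0, "ay": 0, "az": 0, "jaw": 0.03}]}}

```text
clock: 11.38
tcp_pos: [0.472, 0.091, 0.047]
eef_rot: [0.0, 0.996, 0.085, -0.001]
contact_force: [-0.0, -0.1, 0.1]
grip_width: 0.0417
grip_force: 25.9
```

{"api": "move_arm", "payload": {"plan": [{"tx": 0, "ty": 0, "tz": 0.02, "ax": 0, "ay": 0, "az": 0, "jaw": 0.03}, {"tx": 0, "ty": 0, "tz": 0.035, "ax": 0, "ay": 0, "az": 0, "jaw": 0.03}, {"tx": 0, "ty": 0, "tz": 0.0445, "ax": 0, "ay": 0, "az": 0, "jaw": 0.03}, {"tx": 0, "ty": 0, "tz": 0.0445, "ax": 0, "ay": 0, "az": 0, "jaw": 0.03}, {"tx": 0, "ty": 0, "tz": 0.0445, "ax": 0, "ay": 0, "az": 0, "jaw": 0.03}]}}

```text
clock: 12.0
tcp_pos: [0.473, 0.0912, 0.0033]
eef_rot: [0.0, 0.996, 0.085, 0.0]
contact_force: [0.4, -0.0, -0.2]
grip_width: 0.0414
grip_force: 26.1
```

{"api": "move_arm", "payload": {"plan": [{"tx": 0, "ty": 0, "tz": 0.001, "ax": 0, "ay": 0, "az": 0, "jaw": 0.03}, {"tx": 0, "ty": 0, "tz": 0.001, "ax": 0, "ay": 0, "az": 0, "jaw": 0.05}, {"tx": 0, "ty": 0, "tz": 0.001, "ax": 0, "ay": 0, "az": 0, "jaw": 0.085}, {"tx": 0, "ty": 0, "tz": 0.001, "ax": 0, "ay": 0, "az": 0, "jaw": 0.085}, {"tx": 0, "ty": 0, "tz": -0.05, "ax": 0, "ay": 0, "az": 0, "jaw": 0.085}, {"tx": 0, "ty": 0, "tz": -0.1, "ax": 0, "ay": 0, "az": -0.1, "jaw": 0.085}, {"tx": 0, "ty": -0.03, "tz": -0.14, "ax": 0, "ay": 0, "az": -0.28, "jaw": 0.085}, {"tx": 0, "ty": -0.06, "tz": -0.17, "ax": 0, "ay": 0, "az": -0.46, "jaw": 0.085}]}}

```text
clock: 13.0
tcp_pos: [0.463, 0.151, 0.1756]
eef_rot: [0.0, 0.95, 0.312, 0.002]
contact_force: [1.1, -0.1, -0.7]
grip_width: 0.0851
grip_force: 0.0
```

```bash
python3 -c "
from h import *
o=arm.get_obs();m=R.from_quat(np.roll(o['eef_rot'],-1)).as_matrix();print(m.T@(np.array([.43,.30,.23])-o['tcp_pos']),np.degrees(np.arctan2(m[1,1],m[0,1])),o['tcp_pos'])"
```

```text
[ 0.06202867 -0.13947683 -0.05439595] -53.58772193354467 [0.46304479 0.15096839 0.17561358]
```

{"api": "move_arm", "payload": {"plan": [{"tx": 0.02, "ty": -0.04, "tz": -0.02, "ax": 0, "ay": 0, "az": -0.18, "jaw": 0.085}, {"tx": 0.035, "ty": -0.08, "tz": -0.04, "ax": 0, "ay": 0, "az": -0.36, "jaw": 0.085}, {"tx": 0.05, "ty": -0.12, "tz": -0.055, "ax": 0, "ay": 0, "az": -0.54, "jaw": 0.085}, {"tx": 0.062, "ty": -0.14, "tz": -0.055, "ax": 0, "ay": 0, "az": -0.72, "jaw": 0.085}, {"tx": 0.062, "ty": -0.14, "tz": -0.055, "ax": 0, "ay": 0, "az": -0.9, "jaw": 0.085}, {"tx": 0.062, "ty": -0.14, "tz": -0.055, "ax": 0, "ay": 0, "az": -0.935, "jaw": 0.085}, {"tx": 0.062, "ty": -0.14, "tz": -0.055, "ax": 0, "ay": 0, "az": -0.935, "jaw": 0.085}]}}

```text
clock: 13.88
tcp_pos: [0.43, 0.2998, 0.228]
eef_rot: [0.0, 0.71, 0.704, -0.0]
contact_force: [-0.7, -0.5, 0.3]
grip_width: 0.085
grip_force: 0.0
```

```bash
python3 -c "
from h import *
snap('wrist','wrist6')
o=arm.get_obs();print(o['tcp_pos'],o['joint_positions'].round(2))
a=cv2.imread('pics/wrist6.png')
def hsv(): pass
cv2.imwrite('pics/w6.png',a)" | tail -1
```

```text
[0.43008072 0.29971841 0.22805174] [ 0.5   0.03  1.41 -0.    1.7   0.51]
```

View pics/w6.png

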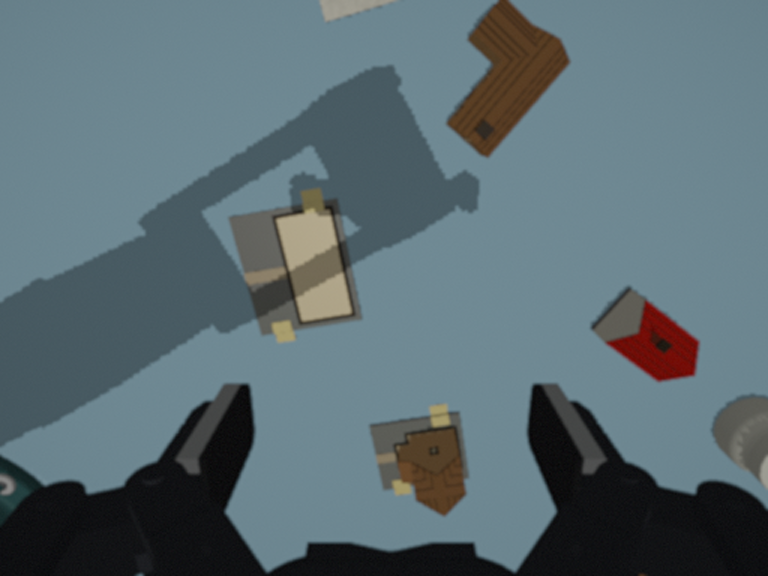

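Granary sits in its outline. Barn-card corners are (230,216), (338,200), (361,319), (261,334). Farmhouse eave corners are (448,124), (487,156), (569,62), with its wing pointing up-left.

```bash
python3 -c "
from h import *
f='wrist6'
def az(v): return np.degrees(np.arctan2(v[1],v[0])).round(1)
p=[px(f,*q,.03) for q in ((448,124),(487,156),(569,62),(470,40))];print(p)
w=p[1]-p[0];l=p[2]-p[1];print(np.hypot(*w),az(w),np.hypot(*l),az(l))
m=np.radians((az(l)-90+az(w))/2);x=np.array([np.cos(m),np.sin(m)]);y=np.array([-x[1],x[0]])
s=(p[0]+p[1])/2;c=s+.04*y;c2=p[2]-.018*x-.04*y;print('fh az',np.degrees(m),'origin',c,c2,'grip',c-.018*y, 'wing corner local',[(p[3]-c)@x,(p[3]-c)@y])
c=np.array([px(f,*q,.003) for q in ((230,216),(338,200),(361,319),(261,334))]);a=c[1]-c[0]+c[2]-c[3];print('card',[np.hypot(*(c[i]-c[i-1])).round(3) for i in range(4)],az(a),az(c[0]-c[3]),c.mean(0))
k=np.array([px(f,*q,.003) for q in ((275,217),(331,206),(354,315),(301,324))]);print('mark',[np.hypot(*(k[i]-k[i-1])).round(3) for i in range(4)],az(k[1]-k[0]),az(k[2]-k[3]),az(k[0]-k[3]),az(k[1]-k[2]),k.mean(0))
o=arm.get_obs();print(o['eef_rot'])
"
```

```text
[array([0.4716, 0.3816]), array([0.4998, 0.36  ]), array([0.5509, 0.4202]), array([0.4843, 0.4338])]
0.03552182427747765 -37.5 0.07896359920874932 49.7
fh az -38.9 origin [0.51081852 0.40192973] [0.5117731  0.40037361] grip [0.49951519 0.38792135] wing corner local [np.float64(-0.040651213039844744), np.float64(0.008150170076430208)]
card [np.float64(0.103), np.float64(0.087), np.float64(0.102), np.float64(0.087)] 8.4 98.4 [0.3551   0.268925]
mark [np.float64(0.093), np.float64(0.045), np.float64(0.094), np.float64(0.046)] 10.7 10.0 98.9 99.4 [0.369825 0.2707  ]
[ 3.37372566e-05  7.09749958e-01  7.04453686e-01 -1.19972013e-05]
```

{"api": "move_arm", "payload": {"plan": [{"tx": 0.03, "ty": 0.025, "tz": 0, "ax": 0, "ay": 0, "az": 0.18, "jaw": 0.085}, {"tx": 0.06, "ty": 0.05, "tz": 0.02, "ax": 0, "ay": 0, "az": 0.36, "jaw": 0.085}, {"tx": 0.0885, "ty": 0.069, "tz": 0.06, "ax": 0, "ay": 0, "az": 0.54, "jaw": 0.085}, {"tx": 0.0885, "ty": 0.069, "tz": 0.1, "ax": 0, "ay": 0, "az": 0.686, "jaw": 0.085}, {"tx": 0.0885, "ty": 0.069, "tz": 0.14, "ax": 0, "ay": 0, "az": 0.686, "jaw": 0.085}, {"tx": 0.0885, "ty": 0.069, "tz": 0.163, "ax": 0, "ay": 0, "az": 0.686, "jaw": 0.085}, {"tx": 0.0885, "ty": 0.069, "tz": 0.163, "ax": 0, "ay": 0, "az": 0.686, "jaw": 0.085}]}}

```text
clock: 14.8
tcp_pos: [0.498, 0.3867, 0.0621]
eef_rot: [0.0, 0.905, 0.425, -0.003]
contact_force: [-0.4, -1.0, -0.4]
grip_width: 0.0849
grip_force: 0.0
```

{"api": "move_arm", "payload": {"plan": [{"tx": 0, "ty": 0, "tz": 0.03, "ax": 0, "ay": 0, "az": 0, "jaw": 0.085}, {"tx": 0, "ty": 0, "tz": 0.058, "ax": 0, "ay": 0, "az": 0, "jaw": 0.085}, {"tx": 0, "ty": 0, "tz": 0.072, "ax": 0, "ay": 0, "az": 0, "jaw": 0.085}, {"tx": 0, "ty": 0, "tz": 0.072, "ax": 0, "ay": 0, "az": 0, "jaw": 0.06}, {"tx": 0, "ty": 0, "tz": 0.072, "ax": 0, "ay": 0, "az": 0, "jaw": 0.045}, {"tx": 0, "ty": 0, "tz": 0.072, "ax": 0, "ay": 0, "az": 0, "jaw": 0.036}, {"tx": 0, "ty": 0, "tz": 0.072, "ax": 0, "ay": 0, "az": 0, "jaw": 0.03}, {"tx": 0, "ty": 0, "tz": 0.072, "ax": 0, "ay": 0, "az": 0, "jaw": 0.025}]}}

```text
clock: 15.8
tcp_pos: [0.5007, 0.3889, -0.005]
eef_rot: [-0.0, 0.905, 0.426, 0.002]
contact_force: [0.6, 0.1, 5.2]
grip_width: 0.0353
grip_force: 26.5
```

```bash
cat > rel.py <<'E'
from h import *
import sys
o=arm.get_obs();m=R.from_quat(np.roll(o['eef_rot'],-1)).as_matrix()
print(o['tcp_pos'].round(4),'y az',np.degrees(np.arctan2(m[1,1],m[0,1])).round(2),'w',o['grip_width'],'F',o['grip_force'],o['contact_force'].round(1))
print('tool shift',(m.T@(np.array([float(v) for v in sys.argv[1:4]])-o['tcp_pos'])).round(4))
E
python3 rel.py .472 -.137 .07
```

```text
[ 0.5007  0.3889 -0.005 ] y az -39.6 w 0.03526934257891758 F 26.525354445911944 [0.6 0.1 5.2]
tool shift [-0.4233  0.3132 -0.076 ]
```

{"api": "move_arm", "payload": {"plan": [{"tx": 0, "ty": 0, "tz": -0.02, "ax": 0, "ay": 0, "az": 0, "jaw": 0.025}, {"tx": 0, "ty": 0, "tz": -0.055, "ax": 0, "ay": 0, "az": 0, "jaw": 0.025}, {"tx": 0, "ty": 0, "tz": -0.09, "ax": 0, "ay": 0, "az": 0, "jaw": 0.025}, {"tx": -0.024, "ty": 0.018, "tz": -0.115, "ax": 0, "ay": 0, "az": -0.03, "jaw": 0.025}, {"tx": -0.06, "ty": 0.045, "tz": -0.12, "ax": 0, "ay": 0, "az": -0.06, "jaw": 0.025}, {"tx": -0.104, "ty": 0.077, "tz": -0.12, "ax": 0, "ay": 0, "az": -0.09, "jaw": 0.025}, {"tx": -0.148, "ty": 0.11, "tz": -0.12, "ax": 0, "ay": 0, "az": -0.12, "jaw": 0.025}, {"tx": -0.192, "ty": 0.143, "tz": -0.12, "ax": 0, "ay": 0, "az": -0.15, "jaw": 0.025}]}}

```text
clock: 16.8
tcp_pos: [0.4868, 0.1475, 0.1139]
eef_rot: [0.0, 0.87, 0.493, 0.0]
contact_force: [0.8, -1.2, -0.8]
grip_width: 0.0353
grip_force: 25.9
```

```bash
python3 rel.py .4736 -.1367 .11
```

```text
[0.4868 0.1475 0.1139] y az -30.91 w 0.035291213712644445 F 25.879995161667466 [ 0.8 -1.2 -0.8]
tool shift [-0.2506  0.1347  0.004 ]
```

{"api": "move_arm", "payload": {"plan": [{"tx": -0.05, "ty": 0.027, "tz": 0, "ax": 0, "ay": 0, "az": -0.02, "jaw": 0.025}, {"tx": -0.1, "ty": 0.054, "tz": 0, "ax": 0, "ay": 0, "az": -0.04, "jaw": 0.025}, {"tx": -0.15, "ty": 0.081, "tz": 0, "ax": 0, "ay": 0, "az": -0.052, "jaw": 0.025}, {"tx": -0.2, "ty": 0.107, "tz": 0, "ax": 0, "ay": 0, "az": -0.052, "jaw": 0.025}, {"tx": -0.235, "ty": 0.127, "tz": 0, "ax": 0, "ay": 0, "az": -0.052, "jaw": 0.025}, {"tx": -0.247, "ty": 0.133, "tz": 0.03, "ax": 0, "ay": 0, "az": -0.052, "jaw": 0.025}, {"tx": -0.247, "ty": 0.133, "tz": 0.06, "ax": 0, "ay": 0, "az": -0.052, "jaw": 0.025}, {"tx": -0.247, "ty": 0.133, "tz": 0.07, "ax": 0, "ay": 0, "az": -0.052, "jaw": 0.025}]}}

```text
clock: 17.8
tcp_pos: [0.4725, -0.1307, 0.0416]
eef_rot: [-0.002, 0.857, 0.515, -0.001]
contact_force: [0.2, 0.6, -0.7]
grip_width: 0.0356
grip_force: 25.8
```

```bash
python3 rel.py .4736 -.1367 -.0015
```

```text
[ 0.4725 -0.1307  0.0416] y az -28.05 w 0.03557610561345175 F 25.832798830233514 [ 0.2  0.6 -0.7]
tool shift [-0.0047  0.0039  0.0431]
```

{"api": "move_arm", "payload": {"plan": [{"tx": -0.005, "ty": 0.003, "tz": 0.015, "ax": 0, "ay": 0, "az": 0, "jaw": 0.025}, {"tx": -0.005, "ty": 0.003, "tz": 0.03, "ax": 0, "ay": 0, "az": 0, "jaw": 0.025}, {"tx": -0.005, "ty": 0.003, "tz": 0.039, "ax": 0, "ay": 0, "az": 0, "jaw": 0.025}, {"tx": -0.005, "ty": 0.003, "tz": 0.042, "ax": 0, "ay": 0, "az": 0, "jaw": 0.025}, {"tx": -0.005, "ty": 0.003, "tz": 0.042, "ax": 0, "ay": 0, "az": 0, "jaw": 0.025}]}}

```text
clock: 18.42
tcp_pos: [0.4745, -0.1369, 0.0012]
eef_rot: [0.0, 0.857, 0.515, 0.0]
contact_force: [-0.2, -0.6, -0.9]
grip_width: 0.0359
grip_force: 25.8
```

{"api": "move_arm", "payload": {"plan": [{"tx": 0, "ty": 0, "tz": 0.002, "ax": 0, "ay": 0, "az": 0, "jaw": 0.025}, {"tx": 0, "ty": 0, "tz": 0.0035, "ax": 0, "ay": 0, "az": 0, "jaw": 0.025}, {"tx": 0, "ty": 0, "tz": 0.0035, "ax": 0, "ay": 0, "az": 0, "jaw": 0.025}, {"tx": 0, "ty": 0, "tz": 0.0035, "ax": 0, "ay": 0, "az": 0, "jaw": 0.045}, {"tx": 0, "ty": 0, "tz": 0.0035, "ax": 0, "ay": 0, "az": 0, "jaw": 0.085}, {"tx": 0, "ty": 0, "tz": 0.0035, "ax": 0, "ay": 0, "az": 0, "jaw": 0.085}, {"tx": 0, "ty": 0, "tz": -0.04, "ax": 0, "ay": 0, "az": 0, "jaw": 0.085}, {"tx": 0, "ty": 0, "tz": -0.1, "ax": 0, "ay": 0, "az": 0, "jaw": 0.085}]}}

```text
clock: 19.42
tcp_pos: [0.4727, -0.1363, 0.1]
eef_rot: [-0.002, 0.857, 0.515, -0.002]
contact_force: [0.4, -0.4, 0.2]
grip_width: 0.0852
grip_force: 0.0
```

{"api": "move_arm", "payload": {"plan": [{"tx": 0.03, "ty": 0.012, "tz": -0.04, "ax": 0, "ay": 0, "az": -0.18, "jaw": 0.085}, {"tx": 0.06, "ty": 0.025, "tz": -0.05, "ax": 0, "ay": 0, "az": -0.36, "jaw": 0.085}, {"tx": 0.1, "ty": 0.042, "tz": -0.05, "ax": 0, "ay": 0, "az": -0.54, "jaw": 0.085}, {"tx": 0.15, "ty": 0.063, "tz": -0.05, "ax": 0, "ay": 0, "az": -0.72, "jaw": 0.085}, {"tx": 0.2, "ty": 0.083, "tz": -0.04, "ax": 0, "ay": 0, "az": -0.9, "jaw": 0.085}, {"tx": 0.207, "ty": 0.0865, "tz": -0.02, "ax": 0, "ay": 0, "az": -1.08, "jaw": 0.085}, {"tx": 0.207, "ty": 0.0865, "tz": 0, "ax": 0, "ay": 0, "az": -1.14, "jaw": 0.085}, {"tx": 0.207, "ty": 0.0865, "tz": 0, "ax": 0, "ay": 0, "az": -1.14, "jaw": 0.085}]}}

```text
clock: 20.42
tcp_pos: [0.6464, 0.0055, 0.0982]
eef_rot: [-0.003, 0.444, 0.896, -0.001]
contact_force: [-0.8, -0.5, 0.1]
grip_width: 0.0851
grip_force: 0.0
```

```bash
python3 rel.py .648 .005 -.0065; python3 -c "
from h import *
snap('wrist','wrist7');snap('scene','scene7')
print([proj('wrist7',p) for p in ([.6029,.0293,.03],[.6386,.052,.03],[.6909,-.0181,.03],[.659,-.0425,.03])])
a=cv2.imread('pics/scene7.png')[230:400,200:500];b=cv2.imread('pics/wrist7.png')
cv2.imwrite('pics/c7.png',np.vstack([cv2.resize(b,(530,400))[:330],cv2.resize(a,(530,270),interpolation=2)]))"|tail -1
```

```text
[0.6464 0.0055 0.0982] y az 37.28 w 0.08507512860700506 F 0.0 [-0.8 -0.5  0.1]
tool shift [-0.0017  0.0013  0.1047]
[array([345.2, 208.5]), array([435.9, 216.3]), array([429. , 382.2]), array([352.4, 382.2])]
```

View pics/c7.png

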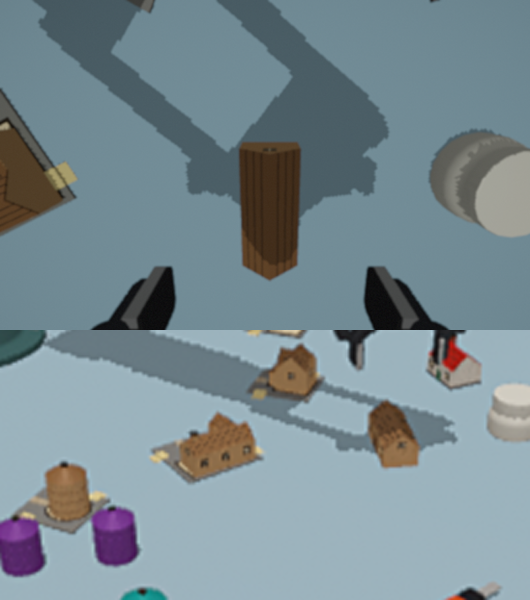

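All three placed buildings stand on their cards, and the barn lines up with the gripper (corners match the prediction within about 2 mm).

{"api": "move_arm", "payload": {"plan": [{"tx": -0.001, "ty": 0.001, "tz": 0.04, "ax": 0, "ay": 0, "az": 0, "jaw": 0.085}, {"tx": -0.001, "ty": 0.001, "tz": 0.075, "ax": 0, "ay": 0, "az": 0, "jaw": 0.085}, {"tx": -0.001, "ty": 0.001, "tz": 0.106, "ax": 0, "ay": 0, "az": 0, "jaw": 0.085}, {"tx": -0.001, "ty": 0.001, "tz": 0.106, "ax": 0, "ay": 0, "az": 0, "jaw": 0.06}, {"tx": -0.001, "ty": 0.001, "tz": 0.106, "ax": 0, "ay": 0, "az": 0, "jaw": 0.05}, {"tx": -0.001, "ty": 0.001, "tz": 0.106, "ax": 0, "ay": 0, "az": 0, "jaw": 0.042}, {"tx": -0.001, "ty": 0.001, "tz": 0.106, "ax": 0, "ay": 0, "az": 0, "jaw": 0.036}, {"tx": -0.001, "ty": 0.001, "tz": 0.106, "ax": 0, "ay": 0, "az": 0, "jaw": 0.03}]}}

```text
clock: 21.52
tcp_pos: [0.6514, 0.0047, -0.0018]
eef_rot: [0.003, 0.444, 0.896, 0.001]
contact_force: [0.3, -1.3, 5.9]
grip_width: 0.0412
grip_force: 26.9
```

```bash
python3 rel.py .370 .271 .1
```

```text
[ 0.6514  0.0047 -0.0018] y az 37.3 w 0.0412319939671219 F 26.908751490991563 [ 0.3 -1.3  5.9]
tool shift [ 0.3819 -0.0621 -0.1034]
```

{"api": "move_arm", "payload": {"plan": [{"tx": 0, "ty": 0, "tz": -0.02, "ax": 0, "ay": 0, "az": 0, "jaw": 0.03}, {"tx": 0, "ty": 0, "tz": -0.055, "ax": 0, "ay": 0, "az": 0, "jaw": 0.03}, {"tx": 0, "ty": 0, "tz": -0.09, "ax": 0, "ay": 0, "az": 0, "jaw": 0.03}, {"tx": 0.03, "ty": -0.005, "tz": -0.11, "ax": 0, "ay": 0, "az": 0.05, "jaw": 0.03}, {"tx": 0.075, "ty": -0.012, "tz": -0.115, "ax": 0, "ay": 0, "az": 0.13, "jaw": 0.03}, {"tx": 0.13, "ty": -0.021, "tz": -0.115, "ax": 0, "ay": 0, "az": 0.21, "jaw": 0.03}, {"tx": 0.185, "ty": -0.03, "tz": -0.115, "ax": 0, "ay": 0, "az": 0.3, "jaw": 0.03}, {"tx": 0.24, "ty": -0.039, "tz": -0.115, "ax": 0, "ay": 0, "az": 0.38, "jaw": 0.03}]}}

```text
clock: 22.52
tcp_pos: [0.4717, 0.1735, 0.1114]
eef_rot: [0.0, 0.606, 0.795, 0.001]
contact_force: [1.4, 0.8, -0.7]
grip_width: 0.0415
grip_force: 26.1
```

```bash
python3 rel.py .370 .271 .05
```

```text
[0.4717 0.1735 0.1114] y az 15.35 w 0.04148556576223969 F 26.12481790361926 [ 1.4  0.8 -0.7]
tool shift [ 0.121  -0.0723  0.0613]
```

{"api": "move_arm", "payload": {"plan": [{"tx": 0.04, "ty": -0.022, "tz": 0, "ax": 0, "ay": 0, "az": 0.05, "jaw": 0.03}, {"tx": 0.085, "ty": -0.048, "tz": 0, "ax": 0, "ay": 0, "az": 0.105, "jaw": 0.03}, {"tx": 0.118, "ty": -0.07, "tz": 0, "ax": 0, "ay": 0, "az": 0.105, "jaw": 0.03}, {"tx": 0.118, "ty": -0.07, "tz": 0.03, "ax": 0, "ay": 0, "az": 0.105, "jaw": 0.03}, {"tx": 0.118, "ty": -0.07, "tz": 0.06, "ax": 0, "ay": 0, "az": 0.105, "jaw": 0.03}, {"tx": 0.118, "ty": -0.07, "tz": 0.07, "ax": 0, "ay": 0, "az": 0.105, "jaw": 0.03}, {"tx": 0.118, "ty": -0.07, "tz": 0.07, "ax": 0, "ay": 0, "az": 0.105, "jaw": 0.03}]}}

```text
clock: 23.4
tcp_pos: [0.3738, 0.2671, 0.0403]
eef_rot: [-0.0, 0.646, 0.763, -0.0]
contact_force: [0.5, 0.3, -0.7]
grip_width: 0.0411
grip_force: 26.1
```

```bash
python3 rel.py .370 .271 .0012
```

```text
[0.3738 0.2671 0.0403] y az 9.5 w 0.041116225195808195 F 26.095703300088644 [ 0.5  0.3 -0.7]
tool shift [ 0.0045 -0.0031  0.0391]
```

{"api": "move_arm", "payload": {"plan": [{"tx": 0.004, "ty": -0.003, "tz": 0.015, "ax": 0, "ay": 0, "az": 0, "jaw": 0.03}, {"tx": 0.004, "ty": -0.003, "tz": 0.028, "ax": 0, "ay": 0, "az": 0, "jaw": 0.03}, {"tx": 0.004, "ty": -0.003, "tz": 0.036, "ax": 0, "ay": 0, "az": 0, "jaw": 0.03}, {"tx": 0.004, "ty": -0.003, "tz": 0.039, "ax": 0, "ay": 0, "az": 0, "jaw": 0.03}, {"tx": 0.004, "ty": -0.003, "tz": 0.0395, "ax": 0, "ay": 0, "az": 0, "jaw": 0.03}]}}

```text
clock: 24.02
tcp_pos: [0.37, 0.2705, 0.0012]
eef_rot: [-0.0, 0.646, 0.763, -0.001]
contact_force: [-3.5, -1.6, 5.4]
grip_width: 0.0416
grip_force: 26.9
```

Contact (5 N). Release, rise and back away.

{"api": "move_arm", "payload": {"plan": [{"tx": 0, "ty": 0, "tz": 0, "ax": 0, "ay": 0, "az": 0, "jaw": 0.045}, {"tx": 0, "ty": 0, "tz": 0, "ax": 0, "ay": 0, "az": 0, "jaw": 0.085}, {"tx": 0, "ty": 0, "tz": 0, "ax": 0, "ay": 0, "az": 0, "jaw": 0.085}, {"tx": 0, "ty": 0, "tz": -0.05, "ax": 0, "ay": 0, "az": 0, "jaw": 0.085}, {"tx": 0, "ty": 0, "tz": -0.1, "ax": 0, "ay": 0, "az": 0, "jaw": 0.085}, {"tx": 0, "ty": 0, "tz": -0.16, "ax": 0, "ay": 0, "az": 0, "jaw": 0.085}, {"tx": 0.02, "ty": 0, "tz": -0.22, "ax": 0, "ay": 0, "az": 0, "jaw": 0.085}, {"tx": 0.02, "ty": 0, "tz": -0.25, "ax": 0, "ay": 0, "az": 0, "jaw": 0.085}]}}

```text
clock: 25.02
tcp_pos: [0.3677, 0.2918, 0.2548]
eef_rot: [0.001, 0.646, 0.764, 0.003]
contact_force: [0.0, 0.4, -0.8]
grip_width: 0.0846
grip_force: 0.0
```

```bash
python3 -c "
from h import *
snap('wrist','wrist8');snap('scene','scene8');snap('side','side8')
a=cv2.imread('pics/scene8.png')[190:390,190:500];b=cv2.imread('pics/side8.png')[225:445,350:530];w=cv2.imread('pics/wrist8.png')
top=np.hstack([cv2.resize(a,(465,300),interpolation=2),cv2.resize(b,(245,300),interpolation=2)])
bot=np.zeros((300,710,3),np.uint8);bot[:,:400]=cv2.resize(w,(400,300));bot[:,400:]=cv2.resize(cv2.imread('pics/wrist7.png')[:300,:310],(310,300))
cv2.imwrite('pics/c8.png',np.vstack([top,bot]))"|tail -1
```

```text
{'fx': 410.1398844044578, 'fy': 410.1398844044578, 'cx': 261.24981441278027, 'cy': 189.48755195864769, 'origin': array([-0.00108217,  1.00250886,  0.80171125]), 'orientation': array([-0.21305776, -0.1125476 ,  0.46243582,  0.85328339])}
```

View pics/c8.png

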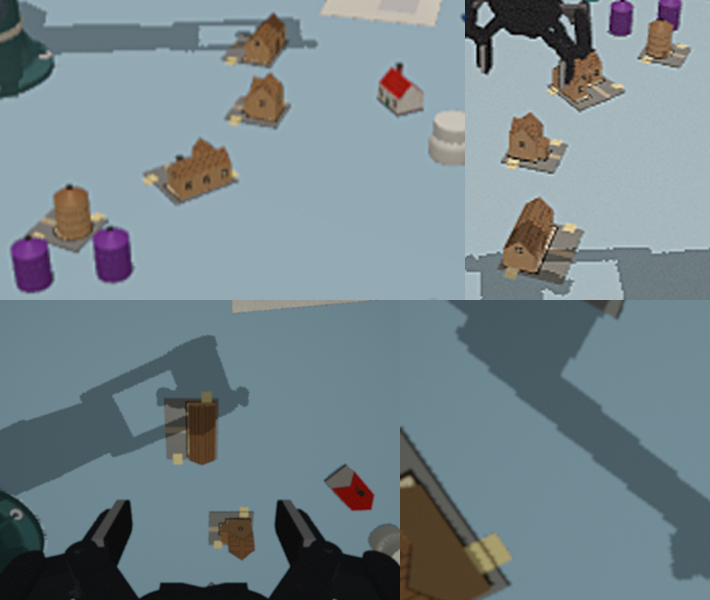

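```bash
python3 -c "
from h import *
print(px('wrist8',187/.5208,102/.5208,.03),px('wrist8',217/.5208,103/.5208,.03),px('wrist8',189/.5208,159/.5208,.03),px('wrist8',216/.5208,159/.5208,.03))
x=np.array([np.cos(.162),np.sin(.162)]);y=np.array([-x[1],x[0]]);c=np.array([.37,.2705])
for a,b in ((-1,1),(1,1),(-1,-1),(1,-1)): print(c+.021*a*x+.044*b*y)
print(arm.get_obs()['clock'])"
```

```text
[0.3413 0.3169] [0.3858 0.3229] [0.3579 0.2272] [0.4008 0.2344]
[0.3421781  0.31053675]
[0.38362818 0.31731103]
[0.35637182 0.22368897]
[0.3978219  0.23046325]
25.175
```

```bash
python3 -c "
from h import *
im=cv2.imread('pics/wrist8.png');h=cv2.cvtColor(im,cv2.COLOR_BGR2HSV)
m=cv2.inRange(h,(3,110,20),(18,255,200));m[:170]=0;m[330:]=0;m[:,:300]=0;m[:,450:]=0
k=max(cv2.findContours(m,0,2)[0],key=cv2.contourArea);print(cv2.approxPolyDP(k,4,True)[:,0].tolist())
for p in cv2.approxPolyDP(k,4,True)[:,0]: print(p,[px('wrist8',*p,z).tolist() for z in (.003,.033,.054)])"
```

```text
[[362, 196], [362, 299], [366, 307], [390, 314], [411, 305], [413, 198]]
[362 196] [[0.3428, 0.3132], [0.3436, 0.3176], [0.3442, 0.3208]]
[362 299] [[0.3565, 0.2226], [0.3563, 0.2338], [0.3561, 0.2416]]
[366 307] [[0.3611, 0.2156], [0.3606, 0.2273], [0.3602, 0.2354]]
[390 314] [[0.3836, 0.2125], [0.3814, 0.2244], [0.3799, 0.2327]]
[411 305] [[0.4008, 0.2242], [0.3973, 0.2352], [0.3949, 0.243]]
[413 198] [[0.3851, 0.3186], [0.3828, 0.3227], [0.3812, 0.3256]]
```

Barn sits about 3 mm from its mark, well inside the 10 mm limit; all four are upright and released.

```bash
python3 -c "
from station import arm
print(arm.finish_job())"
```

```text
the job is handed in; nothing more can be done
None
```

The silo, granary, farmhouse and barn each stand upright on their own base cards, released, and the job is handed in; no verdict came back. The cameras show all four in place, with the barn measured about 3 mm off its mark, and the painted house and white pot were not touched. My first grip on the silo pinched its cone roof, because the fingertips sit further back than stated, but it stayed upright and I re-gripped it lower.

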